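# Dry-fit a tapered roller bearing and rock it under hand load

## Robot

A 6-joint arm with a two-finger parallel gripper is mounted at the origin on the work surface. World frame = base frame: x ahead of the robot, y to its left, z up, the work surface at z = 0. Lengths are in mm, angles in rad, forces in N, time in s.
With the tool pointing down it reaches from about 350 to 775 mm from the base axis. Payload 7.3 kg.
Tool frame: the origin (TCP) lies between the finger pads; the fingertips stand 8 mm ahead of it and the grasp point (between the pads) lies 11 mm behind it; y points along the fingers, z is the direction in which the jaws open and shut, and the axes are right-handed (so a half turn about y gives the same grasp; the last joint's range is limited). The gripper opens to 92 mm and grips with 3 to 60 N. Pads are 19 mm wide; open, the fingers measure 130 mm over their backs; the gripper's body (75 mm by 190 mm) begins 47 mm behind the grasp point.
Start: joints at [-1.306, 0.342, 1.524, -0, 1.275, -0.146], TCP at [209.678, -481.331, 234.741] pointing down, gripper open.
Joint ranges: [-2.53, 2.53], [-0.77, 2.02], [0.04, 2.7], [-1, 4.14], [0.28, 2.66], [-3.11, 3.11]. Speed limits (rad/s): [2.57, 2.57, 3.14, 3.14, 3.14, 3.14].

## Interface

Orientations are given as [roll, pitch, yaw] about the fixed x, y, z axes, in that order (R = Rz(yaw) Ry(pitch) Rx(roll)).
In Python, from plant import bot, vision, job gives the robot as it stands. The module is installed in compiled form; this text tells all that it offers.
- The arm moves only by the tool arm_command, never from a script. Its argument "deltas" is a list of rows, each a list of 4 numbers: the shift along the tool's x, y, z in m, then the turn about the tool's y in degrees. In form: [[x, y, z, twist], ...]. A call has 1 to 5 rows; each row shifts and turns the commanded pose from where the row before left it, along the tool's axes as they then stand; what a row does not reach is not made up. A row lasts 1/10 s, in which the tool goes at most 50 mm and 8.59 degrees, less where a joint would pass 70% of its speed; a pose out of reach is approached as far as the arm can. A call is refused whole if a number of a shift passes 0.05 or a number of a turn 8.59, either way. A call with a gripper value outside its range is refused whole. "claw" is the closure in counts, from 0 (fully open) to 255 (shut), set as the call begins (left out, the last holds). The fingers move at their own pace and stop on an object; the grip force is fixed at half the most. Time passes only in rows, so rows that do not move let the fingers close. It gives the time, the measured TCP pose, the force and the opening at its end, in the units of the state.
- bot.get_obs(): the state, without advancing time (a new reading comes with each control period).
- vision.capture(name): name is "scene" or "top" or "wrist"; returns a dict with "img" (384x512x3 uint8, red, green, blue), "camera_matrix" (3x3 intrinsics, pixels), "world_to_cam" (4x4, takes a point from world to camera coordinates); the wrist camera has in their place "mount" (4x4, takes a point from camera to tool coordinates, whose origin is the TCP and whose axes are the tool frame's). Camera axes: x right, y down, z forward; pixel columns grow to the right and rows downward; lengths in mm; the calibration is good to about 2 mm. The wrist camera is an equidistant fisheye: a pixel r from the principal point sees the ray r / f radians off the axis. A picture is of the moment at which its call begins: read the wrist's pose just before it. There is no depth.
- job.close_job(): hands the job in, once; it reports no verdict.
Trained networks look in a picture, given as the dict that the camera call returned (one of the last four; its "shot" number tells which), for a name from the list of things; names that differ only in an ending like _2 or _b are one class to them, and where a whole thing is asked for, a point or a joint stands for the part that bears it (a point fixed in the world has none). Each returns a list of dicts, best first, with "confidence" (0 to 1); they miss things now and then, are a little off and sometimes report something else, mostly with a low value. They report only what shows in the picture. A call takes as long as a camera call. They do not tell look-alikes from the thing itself.
- vision.find_in(picture, name): "xyz" ([x, y, z] in mm, in the coordinates of the camera as it stood for that picture, good to about 4 mm: the middle of the surface that is visible of it).
- vision.regions_of(picture, name): "mask" (384x512 bool, what is visible of it).
The state is a dict: "time": time; "joint_positions": joint angles; "dq": joint speeds; "tau": joint torques, N m; "tool_pos": TCP position; "tcp_rot": TCP orientation; "contact_force": force on the tool from outside, world axes, zero at the start; "moment": the same for the moment, N m; "grip_width": finger opening in mm.
Only numpy, scipy, OpenCV 4.12 (cv2) and the standard library are available. Lean on these libraries where they do the work, as an engineer would, in place of code of your own. Each camera call takes 0.05 s, during which the arm holds its last target. There are 200 camera calls.

## Task

Stand the stub shaft with the yellow match mark, roller cone down, in the bearing cup of the block with its yellow mark facing the block's yellow mark, lowering it gently until you feel the cup, and press the cone fully home with a push of about 15 N, no more than about 20 N so as not to dent the rollers' track. Keeping the push on, rock the shaft about 40 degrees to one side and back to the mark to feel that the bearing runs free, then let go and leave it standing fully home, marks in line. Leave the blue-marked shaft and everything else on the bench alone.

Things in the scene. Friction and masses are not known exactly. Their poses are not given: they have to be found in the camera images.
- shaft_mid (a point): The shaft to fit: steel, YELLOW match mark (paint line down its side, on the cone's rim and on the top end), standing upright on the bench, roller cone down. 108 mm tall, 0.43 to 0.58 kg. The point is on its axis half-way up, 54 mm above the underside and 54 mm below the top; z is up the shaft, x points to the mark. Fully home, this point is 35 mm above the cup's face.
- shaft: The same shaft, origin on its axis at the underside. From there up: roller cone with brass cage to 25 mm, its rolling surface tapering at 15 degrees to the axis, 45 mm across at 2 mm up, 55 mm across at 20 mm; shoulder 37 mm across, 25 to 33 mm; round journal 28 mm across, 33 to 88 mm (grip here, any way round); splined end 22 mm across to 108 mm.
- shaft_mark (a point): Outer end of the yellow mark on the shaft's top end face, 12 mm from the axis.
- block_face (a point): Point on the axis of the block's bore and of the bearing cup in it, 50 mm above the bench (1 mm over the block's top); z up, x points to the yellow mark painted radially on the block's top. The cup, a steel ring, stands on spacers in the bore, held by grub screws: its face lies 0 to 10 mm below this point, a different depth each time, not measured: feel for it.
- block: Round aluminium block, 109 mm across, 49 mm high, on a flange 150 by 112 by 12 mm screwed to the bench; bore 62 mm. Origin at the bench, 50 mm under block_face. The cup matches the cone: 54 mm across at its mouth, 43 mm at 20 mm down, open below, 15 degrees to the axis, oiled (friction 0.1, never jams). Stiff: some 10 N per mm of arm travel; 1 mm off the axis holds the cone 4 mm high.
- spare_shaft_mid (a point): A second shaft and cone of the same shape but with a BLUE mark; point half-way up, 54 mm above its underside. To be left alone.
- spare_cup_mid (a point): Bystander: loose steel bearing cup ring, 62 mm across, 20 mm high, lying flat; its centre.
- oil_mid (a point): Bystander: amber oil bottle with red cap, 32 mm across, 85 mm tall; its centre.
- spanner_grip (a point): Bystander: steel spanner 160 mm long lying flat; point on its handle.
- loupe_mid (a point): Bystander: black eye loupe, 38 mm across, 40 mm tall; its centre.
- mount0_mid (a point): Bystander: resin-mounted metal specimen, 30 mm across, 18 mm tall, in a small white tray beyond the block; its centre.
- mount1_mid (a point): Bystander: resin-mounted metal specimen, 30 mm across, 18 mm tall, in a small white tray beyond the block; its centre.
Not all that is in view belongs to the job. What is shaped like the shaft but orange is not meant.

How it is judged (in metres and radians):
On the way, in this order (a step that is already met when the one before it is completed fails the run):
1. the cone is home in the cup, marks within 12 degrees, pushed for 0.4 s with about 15 N straight down (28 to 70 N added up round the taper: some 10 to 22 N down) (z of shaft_mid in the frame of block_face between 0.0235 and 0.0367 m and horizontal distance between shaft_mid and block_face below 0.0012 m and angle between shaft_mid's own z axis and vertical below 0.035 rad and angle between the x axis of shaft_mid and the x axis of block_face, either way round below 0.21 rad and x of shaft_mark in the frame of block_face above 0.004 m and contact force between shaft and block between 28 and 70 N), for 0.4 s.
2. the shaft is turned at least 27 degrees from the mark, to either side, still home and under push (28 N or more added up round the taper, more than its weight gives) (z of shaft_mid in the frame of block_face between 0.0235 and 0.0367 m and horizontal distance between shaft_mid and block_face below 0.0012 m and angle between shaft_mid's own z axis and vertical below 0.035 rad and angle between the x axis of shaft_mid and the x axis of block_face, either way round above 0.47 rad and contact force between shaft and block above 28 N), for 0.1 s.
3. the shaft is turned back to within 12 degrees of the mark, still home and under push (28 N or more) (z of shaft_mid in the frame of block_face between 0.0235 and 0.0367 m and horizontal distance between shaft_mid and block_face below 0.0012 m and angle between shaft_mid's own z axis and vertical below 0.035 rad and angle between the x axis of shaft_mid and the x axis of block_face, either way round below 0.21 rad and x of shaft_mark in the frame of block_face above 0.004 m and contact force between shaft and block above 28 N), for 0.1 s.
At the end, for the whole second after the job is handed in: The yellow-marked shaft stands released and at rest with its cone fully home in the cup: shaft centre 24 to 36.7 mm above block_face, whatever the cup's depth gives, within 1.2 mm of the cup's axis, upright within 2 degrees, its mark within 12 degrees of the block's mark (z of shaft_mid in the frame of block_face between 0.0235 and 0.0367 m and horizontal distance between shaft_mid and block_face below 0.0012 m and angle between shaft_mid's own z axis and vertical below 0.035 rad and angle between the x axis of shaft_mid and the x axis of block_face, either way round below 0.21 rad and x of shaft_mark in the frame of block_face above 0.004 m and linear speed of shaft below 0.01 m/s and angular speed of shaft below 0.1 rad/s); the robot touches nothing.
It fails at once if the cone forced: more than 85 N added up round the taper, which a push of some 23 N or more straight down gives (contact force between shaft and block above 85 N).
It fails at once if the blue-marked shaft moved more than 15 mm or tipped (distance of spare_shaft_mid from where it was at the start of the episode above 0.015 m or angle between spare_shaft_mid's own z axis and vertical above 0.3 rad).
It fails at once if the spare cup, oil bottle, spanner, loupe or a resin mount moved more than 15 mm (distance of any of spare_cup_mid, oil_mid, spanner_grip, loupe_mid, mount0_mid, mount1_mid from where it was at the start of the episode above 0.015 m).
It also fails if it takes over 61 s, if anything falls off the work surface, if the arm or the gripper's body presses on something with over 40 N, if the wrist force passes 120 N, or if a joint passes its speed limit or range.

## Working session

There is one attempt and no reset: what is moved stays moved. The work goes in short steps, Python scripts to look and compute and a tool call to move; the robot and the scene stay as the last step left them, time stands still between calls to the robot, and variables do not carry over. Pictures are saved under pics/ and viewed, about 8 in all and at most 12, crops included, and the job is handed in when it is done.

Besides the shell and the picture viewer there is one more tool, called after ">>>" by a JSON object that holds its "fn" and its "kwargs", one argument or row to a line. arm_command: Moves the arm, as the interface text tells. Its arguments: {"type":"object","properties":{"deltas":{"type":"array","items":{"type":"array","items":{"type":"number"}}},"claw":{"type":"number"}},"required":["deltas"]}

```bash
mkdir -p pics; ls
cat > h.py <<'E'
import numpy as np, cv2
from plant import bot, vision, job
from scipy.spatial.transform import Rotation as R
def w(pic,xyz):
    return (np.linalg.inv(pic["world_to_cam"])@np.r_[xyz,1])[:3]
def ray(pic,u,v,z):
    K=pic["camera_matrix"];T=np.linalg.inv(pic["world_to_cam"])
    d=T[:3,:3]@np.linalg.inv(K)@[u,v,1];o=T[:3,3]
    return o+d*(z-o[2])/d[2]
def px(pic,p):
    c=pic["world_to_cam"]@np.r_[p,1];q=pic["camera_matrix"]@c[:3];return q[:2]/q[2]
def save(n,img,s=1):
    cv2.imwrite("pics/"+n,cv2.resize(img[:,:,::-1],None,fx=s,fy=s,interpolation=cv2.INTER_CUBIC))
E
python3 - <<'E'
from h import *
np.set_printoptions(precision=1,suppress=True)
o=bot.get_obs();print(o)
for c in("top","scene"):
    p=vision.capture(c);save(c+"0.png",p["img"],1.5)
    print(c,np.linalg.inv(p["world_to_cam"])[:3,3],p["camera_matrix"][0])
    for n in("shaft_mid","spare_shaft_mid","block","spare_cup_mid","oil_mid","loupe_mid","spanner_grip"):
        for d in vision.find_in(p,n)[:3]: 
            x=w(p,d["xyz"]);print(n,round(d["confidence"],2),x,px(p,x))
E
```

```text
pics
{'time': 0.0, 'joint_positions': array([-1.3,  0.3,  1.5,  0. ,  1.3, -0.1]), 'dq': array([-0.,  0.,  0.,  0., -0., -0.]), 'tau': array([  0. , -43.1, -24.4,   0.1,   0.1,  -0. ]), 'tool_pos': array([ 209.6, -480.9,  234. ]), 'tcp_rot': array([-1.6,  0. , -2.7]), 'contact_force': array([-0.5, -0.6,  0.2]), 'moment': array([ 0.,  0., -0.]), 'grip_width': 91.70523039764471}
top [ 437.4   10.3 1201.3] [348.5   0.  260. ]
shaft_mid 0.55 [381.7 466.4  39.3] [134.  241.3]
shaft_mid 0.47 [499.7 302.3  34.7] [184.  205.8]
spare_shaft_mid 0.46 [537.6 101.2  34.5] [243.6 194.4]
block 0.75 [ 525.9 -199.    31.5] [333.3 197.5]
spare_cup_mid 0.65 [687.1  91.9  20.7] [246.8 151.5]
spanner_grip 0.59 [676.8 242.1   4.2] [204.3 155.7]
scene [1299.6  -59.6  871.7] [394.3   0.  256. ]
shaft_mid 0.95 [512.3 302.2  44. ] [351.3 185.8]
shaft_mid 0.66 [384.2 469.4  48. ] [391.2 152.1]
shaft_mid 0.15 [ 557.6 -196.8   34. ] [181.6 215.9]
spare_shaft_mid 0.73 [550.3 105.2  40.9] [287.6 202.2]
block 0.63 [ 556.5 -196.4   36.4] [181.6 215. ]
spare_cup_mid 0.71 [692.8  86.9  17.9] [289.6 248.1]
oil_mid 0.52 [ 469.1 -384.9   45.9] [116.3 196.5]
loupe_mid 0.68 [ 619.9 -389.2   33.9] [108.3 240.6]
spanner_grip 0.58 [678.  236.7   8.9] [343. 240.]
```

View pics/top0.png

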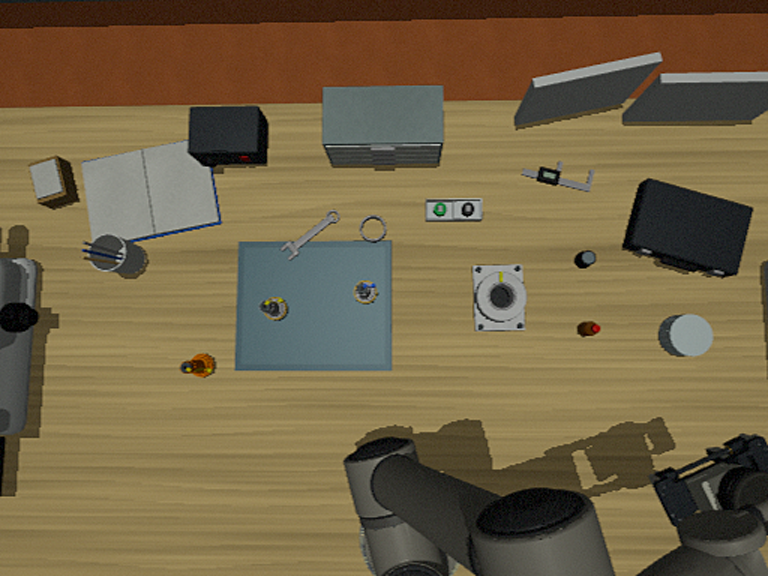

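Run:
```python
import cv2,numpy as np
a=cv2.imread("pics/scene0.png");t=cv2.imread("pics/top0.png")
def c(i,u,v,r,s): 
    u=int(u*1.5);v=int(v*1.5);return cv2.resize(i[max(v-r,0):v+r,max(u-r,0):u+r],(s,s),interpolation=cv2.INTER_CUBIC)
L=[c(t,134,241,40,265),c(t,184,206,40,265),c(t,244,194,40,265),c(a,351,186,60,265),c(a,391,152,60,265),c(a,288,202,60,265)]
cv2.imwrite("pics/crop0.png",np.vstack([np.hstack(L[:3]),np.hstack(L[3:])]))
```

```text
(no output)
```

View pics/crop0.png

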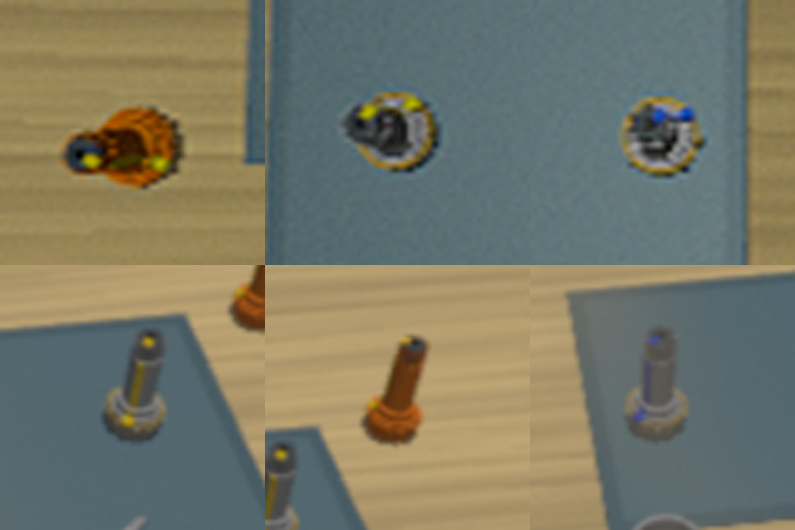

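The shaft to fit is at top-image px (184,206): steel with a yellow mark. The look-alike at (134,241) is orange, and the spare at (244,194) has a blue mark. The block is at (333,197), with its mark pointing roughly +x. I'll fly over the block first for a wrist look, then on to the shaft.

```bash
cat >> h.py <<'E'
def delta(target):
    o=bot.get_obs();Rm=R.from_euler("xyz",o["tcp_rot"]).as_matrix()
    d=Rm.T@(np.array(target)-o["tool_pos"]);print("tool delta",d.round(1),"yaw deg",np.degrees(o["tcp_rot"]).round(2),"pos",o["tool_pos"].round(1),"q",o["joint_positions"].round(2));return d
E
python3 - <<'E'
from h import *
np.set_printoptions(precision=2,suppress=True)
p=vision.capture("wrist");print(p["mount"],p["camera_matrix"])
delta([480,-198,234]);print(ray(vision.capture("top"),184.3,206,15))
E
```

```text
[[  -0.      0.97    0.26  -66.99]
 [  -0.     -0.26    0.97 -149.55]
 [   1.      0.      0.     -0.85]
 [   0.      0.      0.      1.  ]] [[297.32   0.   259.77]
 [  0.   297.32 190.7 ]
 [  0.     0.     1.  ]]
tool delta [-361.     0.7 -151.8] yaw deg [ -89.99   -0.   -156.46] pos [ 209.7 -481.3  234.8] q [-1.31  0.34  1.52  0.    1.28 -0.15]
[500.16 306.25  15.  ]
```

>>> {"fn": "arm_command", "kwargs": {
  "deltas": [
    [-0.045,0,-0.019,0],
    [-0.045,0,-0.019,0],
    [-0.045,0,-0.019,0],
    [-0.045,0,-0.019,0],
    [-0.045,0,-0.019,0]
  ]
}}

```text
time: 1.4
tool_pos: [379.1, -302.9, 234.9]
tcp_rot: [-1.57, 0.0, -2.731]
contact_force: [0.3, -1.3, -0.6]
grip_width: 91.8
```

>>> {"fn": "arm_command", "kwargs": {
  "deltas": [
    [-0.045,0,-0.019,0],
    [-0.045,0,-0.019,0],
    [-0.045,0,-0.019,0],
    [0,0,0,0],
    [0,0,0,0]
  ]
}}

```text
time: 1.9
tool_pos: [479.3, -197.4, 234.5]
tcp_rot: [-1.571, -0.001, -2.728]
contact_force: [-0.3, -1.0, 0.4]
grip_width: 91.6
```

```bash
cat >> h.py <<'E'
def wshot():
    o=bot.get_obs();p=vision.capture("wrist")
    T=np.eye(4);T[:3,:3]=R.from_euler("xyz",o["tcp_rot"]).as_matrix();T[:3,3]=o["tool_pos"]
    p["T"]=T@p["mount"];return p
def wray(p,u,v,z):
    K=p["camera_matrix"];a=np.array([(u-K[0,2])/K[0,0],(v-K[1,2])/K[1,1]]);r=np.hypot(*a)+1e-12
    d=p["T"][:3,:3]@np.r_[a/r*np.sin(r),np.cos(r)];o=p["T"][:3,3]
    return o+d*(z-o[2])/d[2]
def wpx(p,x):
    c=(np.linalg.inv(p["T"])@np.r_[x,1])[:3];r=np.hypot(c[0],c[1]);th=np.arctan2(r,c[2]);K=p["camera_matrix"]
    return K[:2,2]+K[0,0]*th*c[:2]/(r+1e-12)
def bev(p,cx,cy,z,half=60,n=600):
    "top-down rectified view at height z: up=+x, left=+y"
    g=np.linspace(-half,half,n);m=np.zeros((n,n,2),np.float32)
    Ti=np.linalg.inv(p["T"]);X,Y=np.meshgrid(cx-g,cy-g,indexing="ij")
    P=np.stack([X,Y,np.full_like(X,z)],-1)@Ti[:3,:3].T+Ti[:3,3]
    r=np.hypot(P[...,0],P[...,1]);th=np.arctan2(r,P[...,2]);K=p["camera_matrix"]
    m=(K[:2,2]+K[0,0]*(th/(r+1e-9))[...,None]*P[...,:2]).astype(np.float32)
    return cv2.remap(p["img"],m[...,0],m[...,1],cv2.INTER_CUBIC)
E
python3 - <<'E'
from h import *
np.set_printoptions(precision=2,suppress=True)
p=wshot();delta([0,0,0])
for d in vision.find_in(p,"block"): print(d["confidence"],p["T"]@np.r_[d["xyz"],1])
b=bev(p,530,-198,49,75,500);h=cv2.resize(p["img"],(500,375))
save("w1.png",np.hstack([b,np.vstack([h,np.zeros((125,500,3),np.uint8)])]),.8)
np.savez("w1.npz",img=p["img"],T=p["T"],K=p["camera_matrix"])
E
```

```text
tool delta [ 359.2  234.8 -373.3] yaw deg [ -90.     -0.04 -156.42] pos [ 478.7 -198.3  234.6] q [-0.54  0.33  1.54 -0.    1.27  0.62]
0.97 [ 522.76 -194.21   50.06    1.  ]
```

View pics/w1.png

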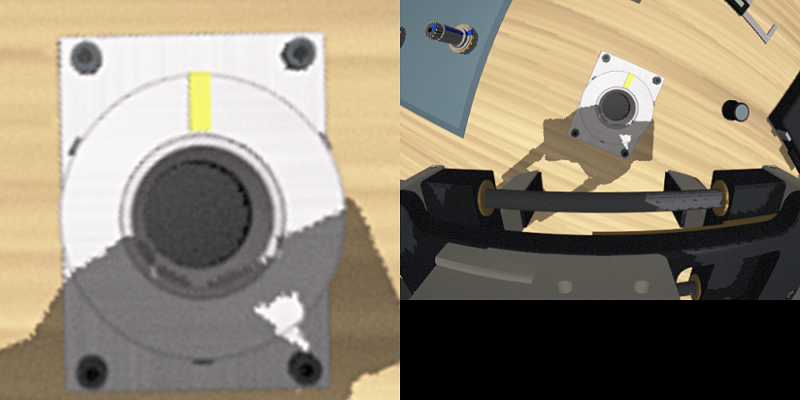

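>>> {"fn": "arm_command", "kwargs": {
  "deltas": [
    [-0.017,0,-0.045,0],
    [-0.017,0,-0.045,0],
    [-0.017,0,-0.045,0],
    [-0.017,0,-0.045,0],
    [-0.017,0,-0.045,0]
  ]
}}

```text
time: 2.5
tool_pos: [466.6, 42.0, 235.0]
tcp_rot: [-1.57, 0.0, -2.734]
contact_force: [1.4, -0.6, 0.9]
grip_width: 91.2
```

>>> {"fn": "arm_command", "kwargs": {
  "deltas": [
    [-0.017,0,-0.045,0],
    [-0.017,0,-0.045,0],
    [-0.017,0,-0.045,0],
    [-0.017,0,-0.045,0],
    [-0.017,0,-0.045,0]
  ]
}}

```text
time: 3.0
tool_pos: [455.5, 282.3, 235.0]
tcp_rot: [-1.57, 0.0, -2.734]
contact_force: [-0.2, -0.2, -0.0]
grip_width: 91.7
```

>>> {"fn": "arm_command", "kwargs": {
  "deltas": [
    [0,0,0,0],
    [0,0,0,0],
    [0,0,0,0]
  ]
}}

```text
time: 3.3
tool_pos: [455.7, 280.3, 234.7]
tcp_rot: [-1.57, -0.0, -2.733]
contact_force: [0.0, 0.4, -0.1]
grip_width: 91.8
```

Run:
```python
from h import *
np.set_printoptions(precision=2,suppress=True)
p=wshot();delta([0,0,0])
for d in vision.find_in(p,"shaft_mid"): x=(p["T"]@np.r_[d["xyz"],1])[:3];print(d["confidence"],x,wpx(p,x))
b=bev(p,502,304,20,50,400);c=bev(p,502,304,108,50,400)
save("w2.png",np.hstack([b,c]))
np.savez("w2.npz",img=p["img"],T=p["T"],K=p["camera_matrix"])
# block refinement on w1: bore edge circle & mark
z=np.load("w1.npz");q=dict(img=z["img"],T=z["T"],camera_matrix=z["K"])
cx,cy=524.,-199.;n=600;half=75
b=bev(q,cx,cy,49,half,n);s=n/(2*half)
hsv=cv2.cvtColor(b,cv2.COLOR_RGB2HSV);m=cv2.inRange(hsv,(22,100,100),(36,255,255))
ys,xs=np.nonzero(m);X=cx-(ys-n/2+.5)/s;Y=cy-(xs-n/2+.5)/s
print("mark",len(X),X.mean(),Y.mean(),X.min(),X.max());vx,vy,*_=cv2.fitLine(np.c_[X,Y].astype(np.float32),cv2.DIST_L2,0,.01,.01).ravel();print("dir",np.degrees(np.arctan2(vy,vx)))
g=cv2.cvtColor(b,cv2.COLOR_RGB2GRAY)
for dp,r in((31,"bore"),(54.5,"outer")):
    c=cv2.HoughCircles(cv2.GaussianBlur(g,(5,5),1),cv2.HOUGH_GRADIENT,1,200,param1=60,param2=12,minRadius=int((dp-1.5)*s),maxRadius=int((dp+1.5)*s))
    if c is not None: u,v,rr=c[0,0];print(r,cx-(v-n/2+.5)/s,cy-(u-n/2+.5)/s,rr/s)
```

```text
tool delta [529.5 234.9  76.4] yaw deg [ -89.97   -0.01 -156.63] pos [455.7 280.3 234.8] q [ 0.41  0.36  1.5  -0.    1.29  1.57]
0.82 [503.47 309.58  34.79] [253.51 123.55]
0.63 [382.26 465.47  51.98] [101.56 169.82]
mark 2525 567.0307425742574 -197.99559405940593 556.375 577.625
dir 0.7583588
bore 523.5 -199.0 31.525
outer 522.75 -199.25 53.375
```

View pics/w2.png

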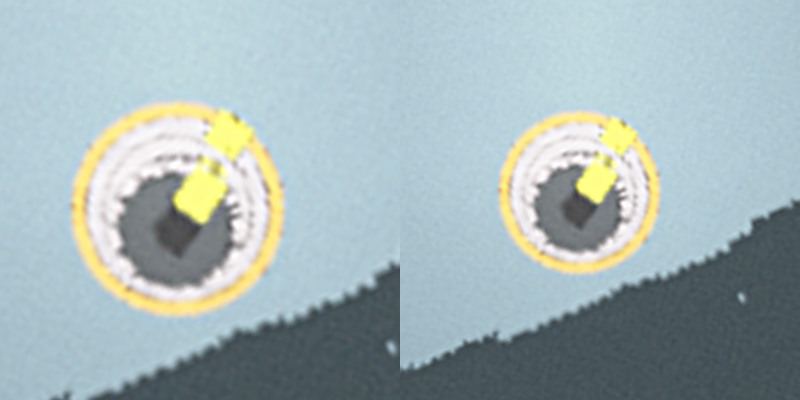

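Left is rectified at z=20: cone rim centre about (179,209), yellow rim mark (230,137). Right is at z=108: top end centre about (579,208). Both give the axis at about (500, 309). Next I'll measure the mark's yaw numerically and the move to the shaft.

Run:
```python
from h import *
np.set_printoptions(precision=2,suppress=True)
z=np.load("w2.npz");q=dict(img=z["img"],T=z["T"],camera_matrix=z["K"]);print("cam",q["T"][:3,3])
cx,cy,n,half=500.,309.,600,50;s=n/2/half
for zz,rad in((20,27.5),(25,None),(108,11)):
    b=bev(q,cx,cy,zz,half,n);hsv=cv2.cvtColor(b,cv2.COLOR_RGB2HSV);g=cv2.cvtColor(b,cv2.COLOR_RGB2GRAY)
    m=cv2.inRange(hsv,(27,140,120),(36,255,255))
    k,l,st,ce=cv2.connectedComponentsWithStats(m)
    for i in range(1,k):
        if st[i,4]>150: print(zz,"yel",st[i,4],cx-(ce[i,1]-n/2+.5)/s,cy-(ce[i,0]-n/2+.5)/s)
    if rad:
        c=cv2.HoughCircles(cv2.GaussianBlur(g,(5,5),1),cv2.HOUGH_GRADIENT,1,300,param1=60,param2=10,minRadius=int((rad-2)*s),maxRadius=int((rad+2)*s))
        if c is not None: u,v,r=c[0,0];print(zz,"circ",cx-(v-n/2+.5)/s,cy-(u-n/2+.5)/s,r/s)
delta([500,309.3,57])
```

```text
cam [516.83 307.83 384.18]
108 circ 499.66666 309.83334 11.033333
tool delta [-52.1 177.8  -9.1] yaw deg [ -89.98   -0.   -156.63] pos [455.8 280.4 234.8] q [ 0.41  0.36  1.5  -0.    1.28  1.57]
```

>>> {"fn": "arm_command", "kwargs": {
  "deltas": [
    [-0.026,0,-0.0045,0],
    [-0.0261,0,-0.0046,0],
    [0,0.045,0,0],
    [0,0.03,0,0],
    [0,0,0,0]
  ],
  "claw": 0
}}

```text
time: 3.9
tool_pos: [497.4, 308.9, 155.5]
tcp_rot: [-1.57, -0.009, -2.733]
contact_force: [-0.1, -0.6, -0.5]
grip_width: 91.9
```

Run:
```python
from h import *
np.set_printoptions(precision=2,suppress=True)
z=np.load("w2.npz");q=dict(img=z["img"],T=z["T"],camera_matrix=z["K"])
cx,cy,n,half=500.,309.5,600,50;s=n/2/half
for zz in(25,108):
    b=bev(q,cx,cy,zz,half,n);f=b.astype(int)
    m=((f[...,0]>150)&(f[...,1]>150)&(f[...,2]<130)&(abs(f[...,0]-f[...,1])<35)).astype(np.uint8)
    k,l,st,ce=cv2.connectedComponentsWithStats(m)
    for i in range(1,k):
        if st[i,4]>150:
            x,y=cx-(ce[i,1]-n/2+.5)/s,cy-(ce[i,0]-n/2+.5)/s
            ys,xs=np.nonzero(l==i);vx,vy,*_=cv2.fitLine(np.c_[-ys,-xs].astype(np.float32),cv2.DIST_L2,0,.01,.01).ravel()
            print(zz,"yel",st[i,4],x,y,"yaw",np.degrees(np.arctan2(y-cy,x-cx)),np.degrees(np.arctan(vy/vx)))
delta([500,309.4,57])
p=wshot();save("w3.png",p["img"])
```

```text
25 yel 317 521.2342271293376 295.06703470031545 yaw -34.20405951228412 52.24528
25 yel 252 514.8346560846561 296.6164021164021 yaw -40.97365234962964 67.82125
25 yel 302 509.2836644591612 300.33112582781456 yaw -44.64357673134248 -16.435946
25 yel 1145 501.55174672489085 305.5018195050946 yaw -68.78810862550712 56.815117
25 yel 386 501.06865284974094 333.5556994818653 yaw 87.45635885427987 -3.4820604
25 yel 366 480.7914389799636 295.2304189435337 yaw -143.3922249658287 -53.906586
25 yel 432 478.0675154320988 318.94675925925924 yaw 156.69748981336446 66.76524
25 yel 202 476.9612211221122 302.6460396039604 yaw -163.43243272702006 -71.64681
108 yel 189 520.2244268077601 298.03306878306876 yaw -29.552553245503614 52.026096
108 yel 177 511.02777777777777 302.05790960451975 yaw -34.01342592180138 -14.874592
108 yel 680 505.0862745098039 306.02450980392155 yaw -34.345093586788195 56.16216
108 yel 232 504.742816091954 327.6235632183908 yaw 75.33494256040807 -3.6745079
108 yel 216 489.1134259259259 298.1388888888889 yaw -133.77808198601087 -54.06057
108 yel 249 486.98895582329317 316.33701472556896 yaw 152.27907111704695 66.999245
tool delta [-3.5 98.5  0.5] yaw deg [ -89.98   -0.53 -156.59] pos [497.4 308.9 155.5] q [ 0.42  0.53  1.46 -0.    1.17  1.59]
```

View pics/w3.png

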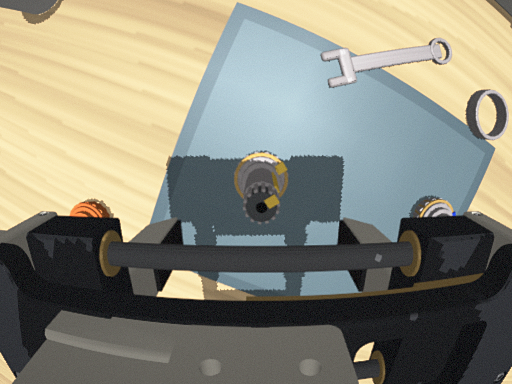

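The shaft top is at px (262,205), centred between the open jaws. The mark's yaw is about -34° and the block's about +1°. Descending.

>>> {"fn": "arm_command", "kwargs": {
  "deltas": [
    [0,0.045,0,0],
    [0,0.04,0,0],
    [0,0,0,0],
    [0,0,0,0]
  ]
}}

```text
time: 4.35
tool_pos: [500.6, 311.5, 76.9]
tcp_rot: [-1.571, 0.002, -2.731]
contact_force: [0.5, 0.0, 1.1]
grip_width: 91.4
```

Run:
```python
from h import *
delta([499.8,309.5,57])
print(bot.get_obs()["contact_force"])
```

```text
tool delta [ 1.6 19.9  1.5] yaw deg [-9.000e+01  1.300e-01 -1.565e+02] pos [500.6 311.5  76.9] q [ 0.43  0.62  1.54 -0.    0.98  1.59]
[0.54459054 0.02261207 1.06167924]
```

>>> {"fn": "arm_command", "kwargs": {
  "deltas": [
    [0.001,0.018,0.001,0],
    [0,0,0,0],
    [0,0,0,0]
  ]
}}

```text
time: 4.65
tool_pos: [500.1, 310.5, 59.3]
tcp_rot: [-1.571, 0.004, -2.731]
contact_force: [0.4, -0.4, -0.1]
grip_width: 92.0
```

>>> {"fn": "arm_command", "kwargs": {
  "deltas": [
    [0,0,0,0],
    [0,0,0,0],
    [0,0,0,0],
    [0,0,0,0],
    [0,0,0,0]
  ],
  "claw": 255
}}

```text
time: 5.15
tool_pos: [498.8, 310.1, 56.7]
tcp_rot: [-1.571, -0.0, -2.731]
contact_force: [-0.2, -0.6, -0.4]
grip_width: 56.4
```

>>> {"fn": "arm_command", "kwargs": {
  "deltas": [
    [0,0,0,0],
    [0,0,0,0],
    [0,0,0,0]
  ]
}}

```text
time: 5.45
tool_pos: [498.8, 310.0, 56.6]
tcp_rot: [-1.571, -0.0, -2.731]
contact_force: [0.3, 0.2, 1.0]
grip_width: 32.2
```

>>> {"fn": "arm_command", "kwargs": {
  "deltas": [
    [0,0,0,0],
    [0,0,0,0],
    [0,0,0,0]
  ]
}}

```text
time: 5.75
tool_pos: [498.9, 309.9, 56.6]
tcp_rot: [-1.57, -0.0, -2.731]
contact_force: [0.9, -1.6, 0.2]
grip_width: 27.6
```

>>> {"fn": "arm_command", "kwargs": {
  "deltas": [
    [0,-0.02,0,0],
    [0,-0.04,0,0],
    [0,-0.04,0,0],
    [0,0,0,0],
    [0,0,0,0]
  ]
}}

```text
time: 6.25
tool_pos: [498.4, 310.0, 156.4]
tcp_rot: [-1.571, -0.0, -2.731]
contact_force: [-0.5, 0.1, -5.9]
grip_width: 27.5
```

Run:
```python
from h import *
o=bot.get_obs();print(o["contact_force"],o["grip_width"])
delta([523.5,-199,165])
p=wshot();save("w4.png",p["img"])
```

```text
[-0.4503981   0.13669849 -5.92623085] 27.503574880945695
tool delta [180.2  -8.6 476.7] yaw deg [-9.0000e+01 -2.0000e-02 -1.5646e+02] pos [498.4 310.  156.4] q [0.43 0.52 1.46 0.   1.16 1.59]
```

View pics/w4.png

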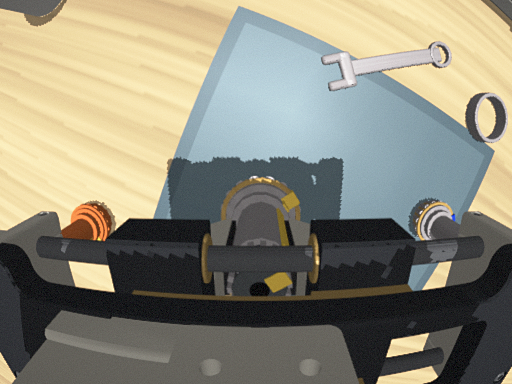

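Gripped: width 27.5 mm, about 5.9 N carried. The mark shows at px (277,282). I'll raise it so the cone clears the blue shaft, then cross over.

>>> {"fn": "arm_command", "kwargs": {
  "deltas": [
    [0,-0.035,0,0],
    [0.0129,0,0.034,0],
    [0.0129,0,0.034,0],
    [0.0129,0,0.034,0],
    [0.0129,0,0.034,0]
  ]
}}

```text
time: 6.8
tool_pos: [504.2, 163.3, 189.1]
tcp_rot: [-1.572, -0.005, -2.73]
contact_force: [0.3, -0.1, -4.9]
grip_width: 27.7
```

>>> {"fn": "arm_command", "kwargs": {
  "deltas": [
    [0.0129,0,0.034,0],
    [0.0129,0,0.034,0],
    [0.0129,0,0.034,0],
    [0.0129,0,0.034,0],
    [0.0129,0,0.034,0]
  ]
}}

```text
time: 7.3
tool_pos: [513.0, -18.0, 189.2]
tcp_rot: [-1.574, -0.004, -2.731]
contact_force: [1.0, 0.3, -4.3]
grip_width: 27.2
```

>>> {"fn": "arm_command", "kwargs": {
  "deltas": [
    [0.0129,0,0.034,0],
    [0.0129,0,0.034,0],
    [0.0129,0,0.034,0],
    [0.0129,0,0.034,0],
    [0.0129,0,0.034,0]
  ]
}}

```text
time: 7.8
tool_pos: [521.9, -199.3, 188.9]
tcp_rot: [-1.575, -0.003, -2.731]
contact_force: [0.7, 0.7, -5.0]
grip_width: 27.5
```

>>> {"fn": "arm_command", "kwargs": {
  "deltas": [
    [0,0,0,-7],
    [0,0,0,-7],
    [0,0,0,-7],
    [0,0,0,-7],
    [0,0,0,-7]
  ]
}}

```text
time: 8.3
tool_pos: [522.0, -197.8, 188.8]
tcp_rot: [-1.576, -0.0, -2.115]
contact_force: [0.6, 0.5, -4.7]
grip_width: 27.7
```

>>> {"fn": "arm_command", "kwargs": {
  "deltas": [
    [0,0,0,0],
    [0,0,0,0]
  ]
}}

```text
time: 8.5
tool_pos: [522.5, -198.0, 189.9]
tcp_rot: [-1.574, -0.0, -2.123]
contact_force: [-0.3, -0.7, -5.1]
grip_width: 27.5
```

Run:
```python
from h import *
o=bot.get_obs();print(o["contact_force"],o["moment"],o["grip_width"])
delta([523.5,-199,120])
```

```text
[-0.32394061 -0.67784649 -5.10580035] [-0.07407166 -0.07255856 -0.04362052] 27.54069033594598
tool delta [ 0.3 69.9  1.6] yaw deg [-9.0200e+01 -1.0000e-02 -1.2165e+02] pos [ 522.5 -198.   189.9] q [-0.5   0.44  1.5  -0.    1.21  0.05]
```

>>> {"fn": "arm_command", "kwargs": {
  "deltas": [
    [0.0008,0.02,0.0012,0],
    [0,0.025,0,0],
    [0,0.025,0,0],
    [0,0,0,0],
    [0,0,0,0]
  ]
}}

```text
time: 9.0
tool_pos: [523.8, -199.7, 121.5]
tcp_rot: [-1.572, -0.0, -2.121]
contact_force: [0.6, -0.6, -3.9]
grip_width: 27.5
```

Run:
```python
from h import *
o=bot.get_obs();print(o["contact_force"],o["moment"],o["grip_width"])
delta([523.5,-199,100])
p=wshot();s=vision.capture("scene");t=vision.capture("top")
a=cv2.resize(p["img"][130:330,130:380],(500,400));u,v=px(s,[523,-199,80]).astype(int)
c=cv2.resize(s["img"][v-45:v+45,u-35:u+35],(300,400),interpolation=cv2.INTER_CUBIC)
save("w5.png",np.hstack([a,c]))
```

```text
[ 0.55403371 -0.63674963 -3.92293084] [-0.03505418 -0.04114291 -0.02680467] 27.52225970654184
tool delta [-0.4 21.5 -0.6] yaw deg [-9.0070e+01 -1.0000e-02 -1.2154e+02] pos [ 523.8 -199.7  121.5] q [-0.5   0.52  1.58 -0.    1.05  0.05]
```

View pics/w5.png

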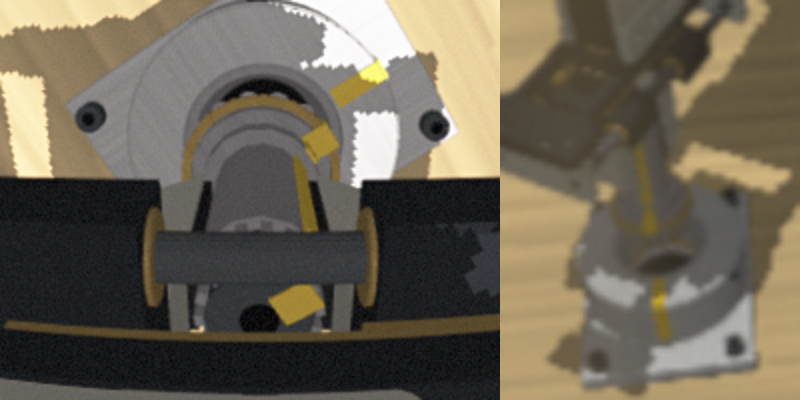

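Marks look in line (block mark px (360,85), rim mark (320,140) in the left crop) and the cone is over the bore. Going down in steps.

>>> {"fn": "arm_command", "kwargs": {
  "deltas": [
    [0,0.008,0,0],
    [0,0.008,0,0],
    [0,0.004,0,0],
    [0,0,0,0]
  ]
}}

```text
time: 9.55
tool_pos: [523.4, -199.5, 100.7]
tcp_rot: [-1.573, -0.0, -2.12]
contact_force: [-0.5, -0.7, -5.0]
grip_width: 27.7
```

>>> {"fn": "arm_command", "kwargs": {
  "deltas": [
    [0,0.004,0,0],
    [0,0.002,0,0],
    [0,0,0,0]
  ]
}}

```text
time: 9.85
tool_pos: [523.8, -199.7, 95.4]
tcp_rot: [-1.571, -0.0, -2.12]
contact_force: [0.4, 0.2, -5.1]
grip_width: 27.3
```

>>> {"fn": "arm_command", "kwargs": {
  "deltas": [
    [0,0.002,0,0],
    [0,0.001,0,0],
    [0,0,0,0]
  ]
}}

```text
time: 10.15
tool_pos: [523.8, -199.7, 92.6]
tcp_rot: [-1.571, -0.0, -2.12]
contact_force: [-0.0, -0.0, -5.0]
grip_width: 27.5
```

>>> {"fn": "arm_command", "kwargs": {
  "deltas": [
    [0,0.001,0,0],
    [0,0.001,0,0],
    [0,0,0,0]
  ]
}}

```text
time: 10.45
tool_pos: [523.8, -199.7, 90.6]
tcp_rot: [-1.571, -0.0, -2.12]
contact_force: [-0.4, 0.7, -5.5]
grip_width: 27.4
```

>>> {"fn": "arm_command", "kwargs": {
  "deltas": [
    [0,0.001,0,0],
    [0,0.001,0,0],
    [0,0,0,0]
  ]
}}

```text
time: 10.75
tool_pos: [523.9, -200.0, 88.7]
tcp_rot: [-1.571, -0.0, -2.12]
contact_force: [0.1, -0.6, -5.1]
grip_width: 27.5
```

>>> {"fn": "arm_command", "kwargs": {
  "deltas": [
    [0,0.001,0,0],
    [0,0.0005,0,0],
    [0,0,0,0]
  ]
}}

```text
time: 11.05
tool_pos: [524.0, -200.1, 87.3]
tcp_rot: [-1.57, -0.0, -2.12]
contact_force: [-0.3, -2.2, -4.4]
grip_width: 27.4
```

>>> {"fn": "arm_command", "kwargs": {
  "deltas": [
    [0,0.001,0,0],
    [0,0.0005,0,0],
    [0,0,0,0]
  ]
}}

```text
time: 11.35
tool_pos: [524.0, -200.3, 86.1]
tcp_rot: [-1.57, -0.001, -2.12]
contact_force: [-2.2, -5.0, -1.3]
grip_width: 27.3
```

>>> {"fn": "arm_command", "kwargs": {
  "deltas": [
    [0,0.001,0,0],
    [0,0,0,0]
  ]
}}

```text
time: 11.55
tool_pos: [524.1, -200.4, 85.9]
tcp_rot: [-1.569, -0.001, -2.12]
contact_force: [-3.2, -4.1, 5.3]
grip_width: 27.4
```

Contact felt near TCP z 87, with a sideways force of (-3,-4) N. I'll centre by following it, mostly along tool +x.

>>> {"fn": "arm_command", "kwargs": {
  "deltas": [
    [0.0005,0,0,0],
    [0,0,0,0]
  ]
}}

```text
time: 11.75
tool_pos: [524.0, -200.4, 85.9]
tcp_rot: [-1.569, 0.0, -2.12]
contact_force: [-2.8, -2.8, 5.3]
grip_width: 27.3
```

>>> {"fn": "arm_command", "kwargs": {
  "deltas": [
    [0,0,0,0]
  ]
}}

```text
time: 11.85
tool_pos: [524.0, -200.5, 85.9]
tcp_rot: [-1.569, -0.0, -2.12]
contact_force: [-2.1, -2.0, 5.9]
grip_width: 27.3
```

>>> {"fn": "arm_command", "kwargs": {
  "deltas": [
    [0.0006,0,-0.0003,0],
    [0,0,0,0],
    [0,0,0,0]
  ]
}}

```text
time: 12.15
tool_pos: [523.9, -200.5, 85.9]
tcp_rot: [-1.569, 0.001, -2.12]
contact_force: [-0.0, -1.1, 6.5]
grip_width: 27.4
```

>>> {"fn": "arm_command", "kwargs": {
  "deltas": [
    [0,0.0003,0,0],
    [0,0,0,0]
  ]
}}

```text
time: 12.35
tool_pos: [523.9, -200.6, 85.8]
tcp_rot: [-1.568, 0.001, -2.12]
contact_force: [-1.2, -0.5, 8.8]
grip_width: 27.1
```

>>> {"fn": "arm_command", "kwargs": {
  "deltas": [
    [0.0002,0.0002,-0.0002,0],
    [0,0,0,0],
    [0,0,0,0]
  ]
}}

```text
time: 12.65
tool_pos: [523.9, -200.6, 85.8]
tcp_rot: [-1.568, 0.001, -2.12]
contact_force: [-1.2, -0.6, 9.4]
grip_width: 27.3
```

>>> {"fn": "arm_command", "kwargs": {
  "deltas": [
    [0,0,0,0],
    [0,0,0,0]
  ]
}}

```text
time: 12.85
tool_pos: [523.9, -200.6, 85.8]
tcp_rot: [-1.568, 0.001, -2.12]
contact_force: [-0.0, -0.3, 8.3]
grip_width: 27.6
```

>>> {"fn": "arm_command", "kwargs": {
  "deltas": [
    [0,0,0,0],
    [0,0,0,0]
  ]
}}

```text
time: 13.05
tool_pos: [523.9, -200.6, 85.8]
tcp_rot: [-1.568, 0.001, -2.12]
contact_force: [-1.6, -0.6, 8.9]
grip_width: 27.4
```

About 14 N down on the cup (9 N read plus 5 N of weight), with little side force. I've held it for more than 0.5 s; now rocking gently.

>>> {"fn": "arm_command", "kwargs": {
  "deltas": [
    [0,0,0,3],
    [0,0,0,5],
    [0,0,0,0]
  ]
}}

```text
time: 13.35
tool_pos: [523.7, -200.4, 85.7]
tcp_rot: [-1.569, 0.001, -2.261]
contact_force: [-2.0, -0.3, 10.2]
grip_width: 27.3
```

>>> {"fn": "arm_command", "kwargs": {
  "deltas": [
    [0,0,0,4],
    [0,0,0,4]
  ]
}}

```text
time: 13.55
tool_pos: [523.5, -200.3, 85.7]
tcp_rot: [-1.569, 0.001, -2.401]
contact_force: [-1.5, 0.7, 10.2]
grip_width: 27.7
```

>>> {"fn": "arm_command", "kwargs": {
  "deltas": [
    [0,0,0,4],
    [0,0,0,4],
    [0,0,0,4]
  ]
}}

```text
time: 13.85
tool_pos: [523.3, -199.9, 85.7]
tcp_rot: [-1.57, 0.001, -2.611]
contact_force: [-3.0, 2.1, 10.9]
grip_width: 27.3
```

>>> {"fn": "arm_command", "kwargs": {
  "deltas": [
    [0,0,0,4],
    [0,0,0,4],
    [0,0,0,4]
  ]
}}

```text
time: 14.15
tool_pos: [523.2, -199.5, 85.7]
tcp_rot: [-1.571, 0.001, -2.82]
contact_force: [-2.8, 3.5, 11.7]
grip_width: 27.4
```

>>> {"fn": "arm_command", "kwargs": {
  "deltas": [
    [0,0,0,0],
    [0,0,0,0]
  ]
}}

```text
time: 14.35
tool_pos: [523.2, -199.5, 85.7]
tcp_rot: [-1.571, 0.002, -2.818]
contact_force: [-3.2, 2.7, 10.7]
grip_width: 27.4
```

Run:
```python
from h import *
print(bot.get_obs()["contact_force"],np.degrees(bot.get_obs()["tcp_rot"]))
p=wshot();s=vision.capture("scene")
a=cv2.resize(p["img"][130:330,130:380],(500,400));u,v=px(s,[523,-199,70]).astype(int)
c=cv2.resize(s["img"][v-45:v+45,u-35:u+35],(300,400),interpolation=cv2.INTER_CUBIC)
save("w6.png",np.hstack([a,c]))
```

```text
[-3.17562966  2.72052596 10.65497999] [-9.00402953e+01  8.84285901e-02 -1.61460879e+02]
```

View pics/w6.png

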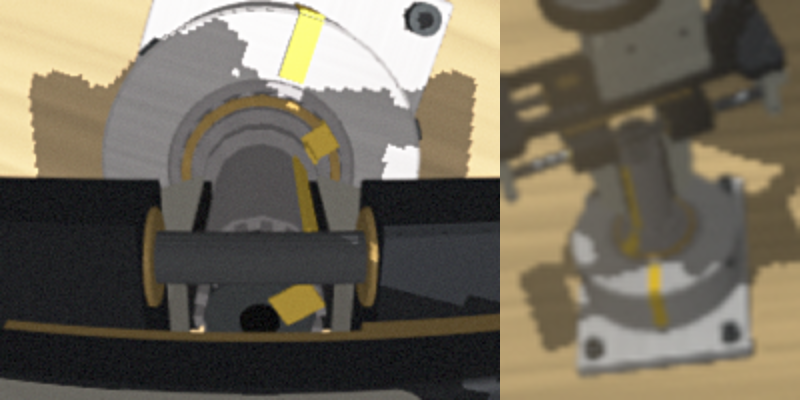

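The shaft turned with the tool: the block mark is at (303,45) and the rim mark at (320,140), some 40° off. The cone sits concentric in the bore. Turning back.

>>> {"fn": "arm_command", "kwargs": {
  "deltas": [
    [0,0,0,-4],
    [0,0,0,-4],
    [0,0,0,-4],
    [0,0,0,-4],
    [0,0,0,-4]
  ]
}}

```text
time: 14.95
tool_pos: [523.4, -200.1, 85.7]
tcp_rot: [-1.57, 0.002, -2.467]
contact_force: [-2.5, 0.7, 10.8]
grip_width: 27.3
```

>>> {"fn": "arm_command", "kwargs": {
  "deltas": [
    [0,0,0,-4],
    [0,0,0,-4],
    [0,0,0,-4],
    [0,0,0,-4],
    [0,0,0,-4]
  ]
}}

```text
time: 15.45
tool_pos: [523.9, -200.6, 85.7]
tcp_rot: [-1.568, 0.001, -2.118]
contact_force: [-1.7, -0.7, 9.1]
grip_width: 27.8
```

>>> {"fn": "arm_command", "kwargs": {
  "deltas": [
    [0,0,0,0],
    [0,0,0,0],
    [0,0,0,0]
  ]
}}

```text
time: 15.75
tool_pos: [523.8, -200.6, 85.8]
tcp_rot: [-1.568, 0.001, -2.12]
contact_force: [-1.2, 0.2, 8.6]
grip_width: 27.5
```

Run:
```python
from h import *
print(bot.get_obs()["contact_force"],np.degrees(bot.get_obs()["tcp_rot"]))
p=wshot();T=p["T"]
np.savez("w7.npz",img=p["img"],T=T,K=p["camera_matrix"])
save("w7.png",cv2.resize(p["img"][130:330,130:380],(500,400)))
```

```text
[-1.15127614  0.22007072  8.58518749] [-8.98331525e+01  5.25199052e-02 -1.21475747e+02]
```

View pics/w7.png

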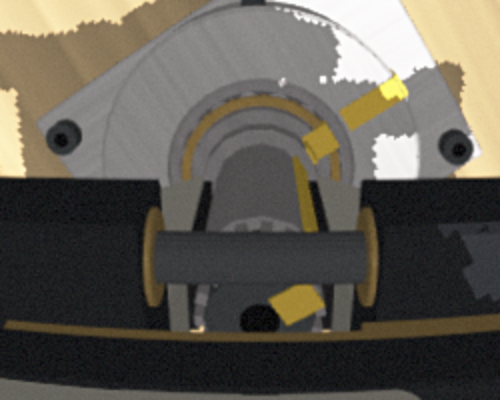

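Marks are back in line: block mark (375,103), rim mark (320,143). Easing the push, then opening and withdrawing straight up.

>>> {"fn": "arm_command", "kwargs": {
  "deltas": [
    [0,-0.0007,0,0],
    [0,0,0,0]
  ]
}}

```text
time: 16.0
tool_pos: [523.8, -200.6, 85.8]
tcp_rot: [-1.568, 0.001, -2.12]
contact_force: [1.5, -1.6, 5.5]
grip_width: 27.1
```

>>> {"fn": "arm_command", "kwargs": {
  "deltas": [
    [0,0,0,0],
    [0,0,0,0],
    [0,0,0,0],
    [0,0,0,0],
    [0,0,0,0]
  ],
  "claw": 0
}}

```text
time: 16.5
tool_pos: [522.7, -200.5, 84.7]
tcp_rot: [-1.571, -0.0, -2.12]
contact_force: [0.1, 0.4, 0.1]
grip_width: 62.8
```

>>> {"fn": "arm_command", "kwargs": {
  "deltas": [
    [0,0,0,0],
    [0,0,0,0],
    [0,0,0,0],
    [0,0,0,0]
  ]
}}

```text
time: 16.9
tool_pos: [522.8, -200.6, 84.9]
tcp_rot: [-1.571, -0.0, -2.12]
contact_force: [-0.2, 0.8, -0.1]
grip_width: 90.7
```

>>> {"fn": "arm_command", "kwargs": {
  "deltas": [
    [0,-0.02,0,0],
    [0,-0.03,0,0],
    [0,-0.03,0,0],
    [0,-0.03,0,0],
    [0,-0.03,0,0]
  ]
}}

```text
time: 17.4
tool_pos: [522.6, -200.5, 226.2]
tcp_rot: [-1.571, -0.0, -2.12]
contact_force: [-0.2, -0.6, -0.2]
grip_width: 91.5
```

>>> {"fn": "arm_command", "kwargs": {
  "deltas": [
    [0.025,0,0,0],
    [0.025,0,0,0],
    [0,0,0,0],
    [0,0,0,0]
  ]
}}

```text
time: 17.8
tool_pos: [496.6, -243.3, 224.9]
tcp_rot: [-1.571, 0.0, -2.121]
contact_force: [0.6, 0.3, 0.2]
grip_width: 91.7
```

Run:
```python
from h import *
o=bot.get_obs();print(o["time"],o["contact_force"],o["tool_pos"],o["grip_width"])
p=wshot();b=bev(p,523.5,-199,49,60,400)
s=vision.capture("scene");u,v=px(s,[523,-199,70]).astype(int)
c=cv2.resize(s["img"][v-45:v+45,u-45:u+45],(400,400),interpolation=cv2.INTER_CUBIC)
save("w8.png",np.hstack([b,c]));print(bev(p,523.5,-199,49,60,400).shape)
for z in(49,106):
    g=cv2.GaussianBlur(cv2.cvtColor(bev(p,523.5,-199,z,60,600),cv2.COLOR_RGB2GRAY),(5,5),1)
    for r in((31,54) if z==49 else(11,)):
        k=cv2.HoughCircles(g,cv2.HOUGH_GRADIENT,1,300,param1=60,param2=10,minRadius=int((r-1.5)*5),maxRadius=int((r+1.5)*5))
        if k is not None: U,V,rr=k[0,0];print(z,r,523.5-(V-299.5)/5,-199-(U-299.5)/5,rr/5)
```

```text
17.8 [0.60285824 0.29538843 0.2457056 ] [ 496.5623799  -243.32885108  224.87380961] 91.67019593239507
(400, 400, 3)
49 31 523.9 -198.8 31.3
49 54 524.7 -199.2 53.3
106 11 522.3 -200.0 12.280001
```

View pics/w8.png

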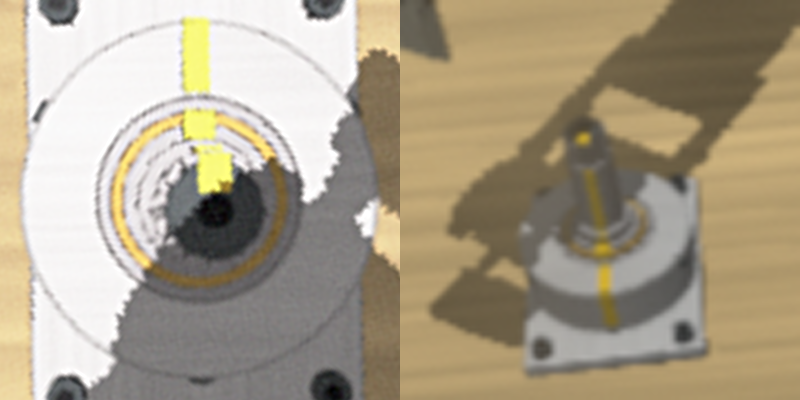

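```bash
python3 -c "
from h import *
print(job.close_job())"
```

```text
the job is handed in; nothing more can be done
None
```

The yellow-marked shaft stands in the cup with its mark in line with the block's, released, and the job is handed in. It took about 18 s of the 61 s allowed. No verdict was reported.

- **Seating:** I felt the cup at a TCP height of about 87 mm, with a side force of about 5 N. I centred by following that force until it dropped to about 1 N. I then pressed with about 14 N on the cup (9 N read at the wrist plus about 5 N of shaft weight) and held it for more than 0.5 s.
- **Rocking:** I turned the shaft 40° to one side and back with the push on. The total on the cup stayed at about 14–17 N. It turned freely, with side force up to about 4 N at the far end.
- **Last checks:** The final pictures show the shaft standing upright, its cone concentric in the bore and the marks in line. The gripper is open and clear, and the wrist force reads about zero.
- **What disagreed:** In the final wrist view the fitted circle for the shaft's top end came out about 2 mm off the bore centre and 1.3 mm too large in radius. I put it down to shadow and the slanted view. I did not measure it a second way.
- **Not measured:** Being fully home is judged from the stiff, steady height. That height puts the shaft centre about 33 mm above `block_face`. The force round the taper was worked out from the push.
- **Everything else:** I kept clear of the blue-marked shaft and the other things on the bench and felt no contact with them, but I did not measure their positions again at the end.

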